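Pump the ratchet lever of the spice carousel until the pepper mill faces front

TASK

Bring the dark wooden pepper mill round to the brass pointer at the front of the spice carousel by pumping the carousel's lever with the red handle: push it clockwise (seen from above), let it spring back, and repeat, since each stroke advances the tray by only one tooth. Stop when the mill stands in line with the pointer and leave the lever sprung back at its rest. Turn the tray by the lever alone, without touching the tray or the things on it, and do not shove the mug that stands beside it.

Things in the scene. Friction and masses are not known exactly. Their poses are not given: they have to be found in the camera images.
- carousel: Fixed dark steel base disc of the spice carousel, 236 mm across, 12 mm high. Origin on the worktop at the vertical axis of tray and lever. Its -x axis is its front: a 30 mm wide tongue there reaches 166 mm from the axis and carries an upright brass cone, the pointer, 152 mm from the axis, 44 mm high. Place and yaw differ each time; it does not move.
- tray: Round wooden tray with a thin steel rail, 256 mm across, top 62 mm above the worktop; carries the pepper mill, two spice jars, two shot glasses and an egg cup, all fixed, 82 mm from the axis, 60 degrees apart; a central post with a brass ball reaches 183 mm. Origin on the axis at worktop height; turns with the tray. Not to be touched.
- pepper_mill: Dark brown wooden pepper mill, 58 mm across and 170 mm high, fixed on the tray; its top is 232 mm above the worktop. Origin at the centre of its underside, 82 mm from the axis. It is at the front when its origin lies on the carousel's -x axis (y = 0 and x = -82 mm in the carousel's frame).
- turntable (a joint): Turning angle of the tray, rad, growing clockwise from above; 0: mill exactly at the pointer. Starts between -1.83 and -1.00. 16 ratchet teeth of 0.393 rad: a full lever stroke leaves it at a multiple of 0.393; the first one, from an odd angle, moves 0.3 to 1.3 teeth, the others one. Friction (0.25 N m) and a pawl hold it. A mill pumped past the pointer must go all the way round.
- lever (a joint): Lever angle about the carousel's axis, rad, growing clockwise from above: 0 at its rest stop (38 degrees from the carousel's -x towards its -y), 0.524 at its far stop (8 degrees from -x towards -y). A push goes towards the carousel's +y and takes 1 to 5 N; a spring returns the lever when let go. A stroke should pass 0.47; return below 0.05 to catch the next tooth.
- lever_handle (a point): On the axis of the lever's upright red handle, at the height to push, 80 mm above the worktop and 235 mm from the carousel's axis. The handle is a cylinder 26 mm across from 40 to 104 mm height, rounded top at 110 mm, on a flat steel bar (24 mm wide, 14 to 22 mm above the worktop) that comes from under the tray.
- mug: Loose white mug with dark dots, 82 mm across, 91 mm high, standing left of the work. Origin at the centre of its underside.

How it is judged:
At the end, for the whole second after the job is handed in: The pepper mill stands at the carousel's front, its centre within 10 mm sideways of the line from the axis to the brass pointer (one tooth is 32 mm there), the tray at rest and the lever sprung back to its rest stop (below 0.06 rad) (y of pepper_mill in the frame of carousel between -0.01 and 0.01 m and x of pepper_mill in the frame of carousel below -0.06 m and value of joint lever below 0.06 rad and velocity of joint turntable below 0.03 rad/s); the robot touches nothing.
It fails at once if the tray or something on it is touched by the robot (contact force between any of the arm, the fingers and tray above 1 N).
It fails at once if the mug is shoved by more than 30 mm (distance of mug from where it was at the start of the episode above 0.03 m).
It also fails if it takes over 51 s, if anything falls off the work surface, if the arm or the gripper's body presses on something with over 40 N, if the wrist force passes 120 N, or if a joint passes its speed limit or range.

ROBOT

A 6-joint arm with a two-finger parallel gripper is mounted at the origin on a cart in front of the work surface, level with it; the furniture and walls round the work are solid. World frame = base frame: x ahead of the robot, y to its left, z up, the work surface at z = 0. Lengths are in m, angles in rad, forces in N, time in s.
With the tool pointing down it reaches from about 0.275 to 0.825 m from the base axis. Payload 5.2 kg.
Tool frame: the origin (TCP) lies midway between the tips of the shut fingers; the grasp point (between the pads) lies 19 mm behind it; z points along the fingers, y is the line along which they close (so a half turn about z gives the same grasp; the last joint's range is limited). The gripper opens to 93 mm and grips with 3 to 60 N. Pads are 15 mm wide; open, the fingers measure 128 mm over their backs; the gripper's body (75 mm by 188 mm) begins 65 mm behind the grasp point.
Start: joints at [-1.493, 0.259, 1.535, -0, 1.348, -0.203], TCP at [0.152, -0.528, 0.219] pointing down, gripper open.
Joint ranges: [-3.14, 3.14], [-0.91, 2.08], [0.19, 2.58], [-1.22, 4.36], [0.22, 2.71], [-3.12, 3.12]. Speed limits (rad/s): [2.57, 2.57, 3.14, 3.14, 3.14, 3.14].

INTERFACE

Orientations are given as a rotation vector (axis times angle).
In Python, from workcell import arm gives the robot as it stands.
- The arm moves only by the shell command python3 -m jog 'ROWS' [OPENING] [FORCE]. ROWS is JSON, a list of rows, each a list of 4 numbers: the shift along the tool's x, y, z in m, then the turn about the tool's z in degrees. In form: [[x, y, z, yaw], ...]. A call has 1 to 20 rows; each row is the pose to reach, as a shift and turn from the pose commanded when the call began, along the tool's axes at that moment; what a row does not reach only later rows make up. A row lasts 1/8 s, in which the tool goes at most 62.5 mm and 10.7 degrees, less where a joint would pass 70% of its speed; a pose out of reach is approached as far as the arm can. A call with a gripper value outside its range is refused whole. OPENING is the gripper command: -1 is fully open, 1 is shut, values between are in proportion, set as the call begins (- or left out, the last holds). The fingers move at their own pace and stop on an object; FORCE is the grip in N (left out, the last holds). Time passes only in rows, so rows that repeat a pose let the fingers close. It gives the time, the measured TCP pose, the force, the opening and the grip force at its end, in the units of the state.
- arm.state(): the state, without advancing time (a new reading comes with each control period).
- arm.read_camera(name): name is "side" or "top" or "wrist"; returns (picture, depth): 480x640x3 uint8, red, green, blue; 480x640 float32, m along the optical axis (not along the pixel's ray), 0 where there is no reading.
- arm.calibration(name): a dict with "camera_matrix" (3x3 intrinsics, pixels), "T" (4x4, takes a point from camera to world coordinates); the wrist camera has in their place "tool_from_camera" (4x4, takes a point from camera to tool coordinates, whose origin is the TCP and whose axes are the flange's). Camera axes: x right, y down, z forward; pixel columns grow to the right and rows downward; lengths in m; the calibration is good to about 2 mm. The wrist camera is an equidistant fisheye: a pixel r from the principal point sees the ray r / f radians off the axis. A picture is of the moment at which its call begins: read the wrist's pose just before it. calibration takes no time and is no camera call.
- arm.close_job(): hands the job in; it is judged then, once.
Trained networks look in the newest picture that a camera, given by its name, has taken for a name from the list of things; names that differ only in an ending like _2 or _b are one class to them, and where a whole thing is asked for, a point or a joint stands for the part that bears it (a point fixed in the world has none). Each returns a list of dicts, best first, with "confidence" (0 to 1); they miss things now and then, are a little off and sometimes report something else, mostly with a low value. They report only what shows in the picture. A call takes as long as a camera call.
- arm.boxes_of(camera, target): "pixel" ([column, row] in pixels, amid what is visible of it).
The state is a dict: "time": time; "joints": joint angles; "qvel": joint speeds; "joint_efforts": joint torques, N m; "position": TCP position; "eef_rot": TCP orientation; "contact_force": force on the tool from outside, world axes, zero at the start; "moment": the same for the moment, N m; "grip_width": finger opening in m; "finger_force": force on a finger pad.
Only numpy, scipy, OpenCV 4.12 (cv2) and the standard library are available. Lean on these libraries where they do the work, as an engineer would, in place of code of your own. Each camera call takes 0.05 s, during which the arm holds its last target. There are 200 camera calls.

## Working session

There is one attempt and no reset: what is moved stays moved. The work goes in short steps, Python scripts to look and compute and a shell command to move; the robot and the scene stay as the last step left them, time stands still between calls to the robot, and variables do not carry over. Pictures are saved under pics/ and viewed, at most 10 in all, crops included, and the job is handed in when it is done.

```bash
mkdir -p pics; ls
cat > h.py <<'E'
import numpy as np, cv2
from workcell import arm
def pt(cam, px, D, r=2):
    c=arm.calibration(cam); K=np.array(c["camera_matrix"]); T=np.array(c["T"])
    u,v=int(round(px[0])),int(round(px[1])); p=D[v-r:v+r+1,u-r:u+r+1]; d=np.median(p[p>0])
    return (T@np.r_[np.linalg.inv(K)@[px[0],px[1],1]*d,1])[:3]
def px(cam,P):
    c=arm.calibration(cam); K=np.array(c["camera_matrix"]); T=np.linalg.inv(np.array(c["T"]))
    q=K@(T@np.r_[P,1])[:3]; return q[:2]/q[2]
E
python3 - <<'E'
from h import *
np.set_printoptions(precision=3,suppress=True)
ims=[]
for cam in("top","side"):
    I,D=arm.read_camera(cam); cv2.imwrite(f"pics/{cam}0.png",I[...,::-1]); np.save(cam+"D.npy",D)
    for n in("carousel","tray","pepper_mill","lever_handle","mug"):
        for b in arm.boxes_of(cam,n)[:2]:
            try: print(cam,n,b["pixel"],round(b["confidence"],2),pt(cam,b["pixel"],D))
            except Exception as e: print(cam,n,b,e)
s=arm.state(); print(s["time"],s["position"],s["eef_rot"],s["grip_width"])
E
```

```text
pics
top carousel [324.6, 187.3] 0.66 [0.683 0.069 0.065]
top tray [321.2, 185.8] 0.76 [0.679 0.073 0.09 ]
top pepper_mill [356.9, 194.8] 0.68 [ 0.631 -0.002  0.213]
top pepper_mill [320.7, 184.7] 0.4 [0.68  0.073 0.095]
top lever_handle [366.5, 275.0] 0.86 [ 0.515 -0.009  0.022]
top mug [204.3, 301.6] 0.65 [0.464 0.322 0.008]
side carousel [376.1, 251.5] 0.92 [ 0.65 -0.02  0.11]
side carousel [300.3, 285.0] 0.57 [0.5   0.043 0.002]
side tray [379.6, 240.2] 0.96 [ 0.659 -0.012  0.131]
side pepper_mill [376.0, 252.6] 0.61 [ 0.649 -0.021  0.108]
side pepper_mill [376.7, 234.0] 0.56 [ 0.651 -0.014  0.148]
side lever_handle [298.7, 283.4] 0.62 [0.498 0.051 0.001]
side lever_handle [373.7, 251.7] 0.23 [ 0.645 -0.02   0.11 ]
side mug [266.2, 208.8] 0.64 [0.458 0.265 0.074]
0.6 [ 0.152 -0.528  0.219] [-3.111 -0.44   0.   ] 0.09302396771432873
```

View pics/top0.png

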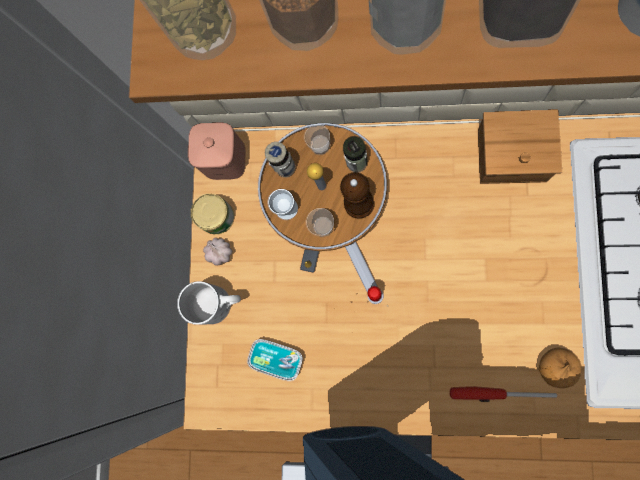

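View pics/side0.png

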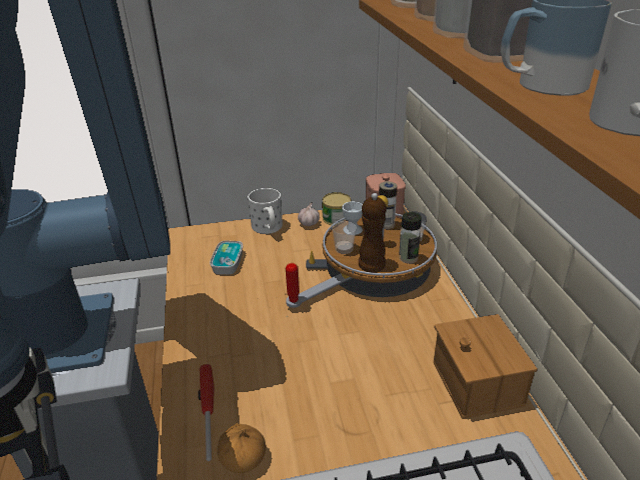

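The top view shows the tray at about (322,187), the brass pointer at (308,262), the red handle top at (375,294), the mill at (355,190) and the mug at (204,302). The side view agrees, with the handle at (292,283) and the mill at (373,235). Next I'll measure these precisely.

Run:
```python
from h import *
np.set_printoptions(precision=3,suppress=True)
def cloud(cam):
    c=arm.calibration(cam); K=np.array(c["camera_matrix"]); T=np.array(c["T"]); D=np.load(cam+"D.npy")
    v,u=np.mgrid[:480,:640]; r=np.stack([u,v,np.ones_like(u)],-1)@np.linalg.inv(K).T
    return (r*D[...,None])@T[:3,:3].T+T[:3,3],u,v,D
def ray(cam,p,z):
    c=arm.calibration(cam); K=np.array(c["camera_matrix"]); T=np.array(c["T"])
    d=T[:3,:3]@np.linalg.inv(K)@[p[0],p[1],1]; return T[:3,3]+d*(z-T[2,3])/d[2]
for cam,box in(("top",(355,280,395,310)),("side",(280,258,305,310))):
    P,u,v,D=cloud(cam); I=cv2.imread(f"pics/{cam}0.png").astype(int)
    m=(I[...,2]>90)&(I[...,1]<70)&(I[...,0]<70)&(u>box[0])&(u<box[2])&(v>box[1])&(v<box[3])
    Q=P[m]; print(cam,"red",m.sum(),u[m].mean(),v[m].mean(),np.median(Q,0),Q.min(0),Q.max(0))
    if cam=="side":
        for z in(.06,.08,.1): print(ray(cam,(u[m].mean(),v[m].mean()),z))
    else: print("ray z=.1",ray(cam,(u[m].mean(),v[m].mean()),.1))
P,u,v,D=cloud("top")
# tray: points z 55..75mm
m=(abs(P[...,2]-.062)<.012)&(u>240)&(u<400)&(v>110)&(v<255)
h=cv2.convexHull(P[m][:,:2].astype(np.float32))
print("tray circ",cv2.minEnclosingCircle(h),"ellipse",cv2.fitEllipse(h))
print("ball",pt("top",(315,172),D,1),ray("top",(315,172),.173))
print("pointer",pt("top",(308,262),D,1),ray("top",(308,262),.03))
m=(P[...,2]>.222)&(u>335)&(u<375)&(v>165)&(v<215); print("mill top",m.sum(),P[m].mean(0),P[m].max(0))
P,u,v,D=cloud("side")
m=(P[...,2]>.035)&(P[...,2]<.06)&(u>300)&(u<322)&(v>250)&(v<275); print("side pointer",P[m].mean(0) if m.any() else None)
for c in("top","side"): 
  I=cv2.imread(f"pics/{c}0.png")
  a=I[235:310,290:390] if c=="top" else I[240:315,270:370]
  cv2.imwrite(f"pics/{c}c.png",cv2.resize(a,None,fx=7,fy=7,interpolation=2))
```

```text
top red 158 374.1898734177215 292.96835443037975 [ 0.474 -0.026  0.108] [ 0.405 -0.054  0.052] [ 0.487 -0.015  1.154]
ray z=.1 [ 0.474 -0.026  0.1  ]
side red 130 290.60769230769233 272.9923076923077 [ 0.471 -0.032  0.105] [ 0.462 -0.038 -0.003] [0.486 0.118 0.111]
[0.477 0.014 0.06 ]
[ 0.474 -0.012  0.08 ]
[ 0.471 -0.039  0.1  ]
tray circ ((0.7428343296051025, 0.08342035114765167), 0.1842116415500641) ellipse ((0.7449933290481567, 0.0784338191151619), (0.3286897838115692, 0.36294665932655334), 88.953369140625)
ball [0.681 0.073 0.182] [0.683 0.074 0.173]
pointer [0.54  0.105 0.032] [0.54  0.106 0.03 ]
mill top 64 [ 0.636 -0.     0.272] [0.659 0.014 1.154]
side pointer [0.538 0.107 0.039]
```

View pics/topc.png

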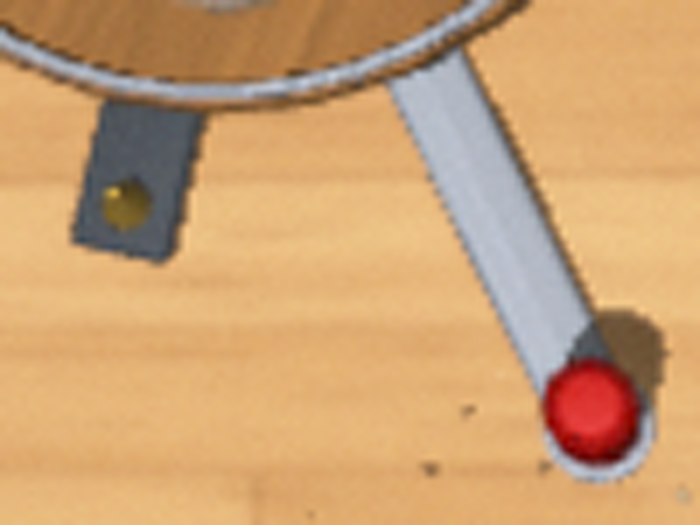

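```bash
python3 -m jog '[[0.04,-0.03,0,1],[0.09,-0.07,0,2],[0.14,-0.11,0,3],[0.18,-0.145,0,4],[0.225,-0.18,0,5],[0.27,-0.215,0,6],[0.315,-0.25,0,6],[0.36,-0.285,0,6],[0.4,-0.318,0,6],[0.425,-0.336,0,6],[0.44,-0.348,0,6],[0.44,-0.348,0,6],[0.44,-0.348,0,6]]' 1 20
python3 - <<'E'
from h import *
s=arm.state();print(s["time"],s["position"],s["eef_rot"],s["contact_force"])
E
```

```text
time: 2.22
position: [0.4784, -0.0726, 0.2186]
eef_rot: [3.129, 0.276, -0.001]
contact_force: [-0.5, 0.2, -0.2]
grip_width: 0.0006
finger_force: 0.0
2.225 [ 0.47836608 -0.07261316  0.21863341] [ 3.12914709e+00  2.76168193e-01 -6.48407273e-04] [-0.49462336  0.22907956 -0.1509949 ]
```

```bash
python3 -m jog '[[0,0,0.05,0],[0,0,0.1,0],[0,0,0.145,0],[0,0,0.159,0],[0,0,0.159,0],[0,-0.02,0.159,0],[0,-0.04,0.159,0],[0,-0.06,0.159,0],[0,-0.08,0.159,0],[0,-0.1,0.159,0],[0,-0.115,0.159,0],[0,-0.125,0.159,0],[0,-0.131,0.159,0],[0,-0.131,0.159,0]]'
python3 - <<'E'
from h import *
I,D=arm.read_camera("side"); np.save("sideD.npy",D); cv2.imwrite("pics/side1.png",I[...,::-1])
I2,D=arm.read_camera("top"); np.save("topD.npy",D)
a=np.hstack([cv2.resize(I[150:330,230:450],None,fx=1.8,fy=1.8),cv2.resize(I2[110:310,250:450],None,fx=1.62,fy=1.62)])
print(a.shape);cv2.imwrite("pics/s1.png",a[...,::-1])
E
```

```text
time: 3.98
position: [0.4568, 0.057, 0.0603]
eef_rot: [3.129, 0.277, 0.003]
contact_force: [3.2, -2.4, 2.1]
grip_width: 0.0006
finger_force: 1.6
(324, 720, 3)
```

View pics/s1.png

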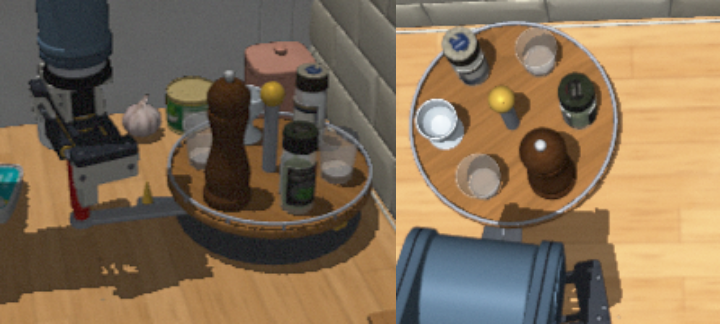

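The pusher is against the handle and the mill has moved clockwise, to about (339,200) in the top view. I'll measure the tray and lever angles here.

```bash
cat >> h.py <<'E'
A=np.array([.687,.072]); f=np.array([-.9744,.2250]); g=np.array([-.2250,-.9744]) # front, carousel -y
def ray(cam,p,z):
    c=arm.calibration(cam); K=np.array(c["camera_matrix"]); T=np.array(c["T"])
    d=T[:3,:3]@np.linalg.inv(K)@[p[0],p[1],1]; return T[:3,3]+d*(z-T[2,3])/d[2]
def ang(P): d=np.asarray(P)[:2]-A; return np.arctan2(d@g,d@f), np.hypot(*d)
def mill(I,D):  # dark brown head seen from above, heights 0.19..0.24
    c=arm.calibration("top"); K=np.array(c["camera_matrix"]); T=np.array(c["T"])
    v,u=np.mgrid[:480,:640]; r=np.stack([u,v,np.ones_like(u)],-1)@np.linalg.inv(K).T
    P=(r*D[...,None])@T[:3,:3].T+T[:3,3]
    m=(P[...,2]>.19)&(P[...,2]<.24)&(np.hypot(*(P[...,:2]-A).transpose(2,0,1))<.13)&(I.max(-1)<130)&(D>0)
    m=m.astype(np.uint8); n,l,s,ce=cv2.connectedComponentsWithStats(m); k=1+s[1:,4].argmax(); m=l==k
    lo,hi=P[m][:,:2].min(0),P[m][:,:2].max(0); return ang((lo+hi)/2),m.sum(),(lo+hi)/2
E
python3 - <<'E'
from h import *
D=np.load("topD.npy"); I=cv2.imread("pics/top0.png")
I1,D1=arm.read_camera("top"); print("now",mill(I1,D1)); print("mill knob 0:",ang(ray("top",(353,183),.23)),"knob1",ang(ray("top",(339,200),.23)))
# side view handle
S,DS=arm.read_camera("side"); S=S.astype(int); m=(S[...,0]>90)&(S[...,1]<60)&(S[...,2]<60); m[:,:250]=0;m[:,320:]=0;m[:240]=0;m[300:]=0
v,u=np.nonzero(m); print(len(u),u.min(),u.max(),v.min(),v.max())
h=np.array([pt("side",(a,b),DS,0) for a,b in zip(u,v) if DS[b,a]>0]); print(np.median(h,0),ang(np.median(h,0)))
print(arm.state()["position"],arm.state()["contact_force"], arm.state()["time"])
E
```

```text
now ((np.float64(0.8146834074357325), np.float64(0.080594047912561)), np.int64(635), array([0.61993039, 0.02731143]))
mill knob 0: (np.float64(1.2663516855283912), np.float64(0.07934450320983907)) knob1 (np.float64(0.8114775629036216), np.float64(0.08200998997469819))
4 267 269 241 263
[ 0.44557095  0.16564623 -0.00055044] (np.float64(-0.14308349959643596), np.float64(0.2589548290027524))
[0.45592854 0.05658686 0.05969288] [ 3.02042685 -2.18159818  1.44699148] 4.175
```

```bash
python3 -m jog '[[0,-0.003,0,0],[0,-0.005,0,0],[0,-0.005,0,0]]'
python3 - <<'E'
from h import *
I1,D1=arm.read_camera("top"); print("now",mill(I1,D1))
E
```

```text
time: 4.55
position: [0.4556, 0.0615, 0.0597]
eef_rot: [3.129, 0.276, 0.002]
contact_force: [4.2, -3.2, 0.8]
grip_width: 0.0006
finger_force: 2.1
now ((np.float64(0.8003887454812744), np.float64(0.08020674098449912)), np.int64(637), array([0.61962381, 0.02848483]))
```

```bash
python3 -m jog '[[0,-0.003,0,0],[0,-0.005,0,0],[0,-0.005,0,0]]'
python3 - <<'E'
from h import *
I1,D1=arm.read_camera("top"); print("now",mill(I1,D1))
E
```

```text
time: 4.97
position: [0.4549, 0.0662, 0.0597]
eef_rot: [3.129, 0.276, 0.002]
contact_force: [4.7, -2.8, 0.6]
grip_width: 0.0003
finger_force: 2.5
now ((np.float64(0.7846952663060018), np.float64(0.0811710197450196)), np.int64(638), array([0.61813109, 0.02903713]))
```

```bash
python3 -m jog '[[0,-0.003,0,0],[0,-0.005,0,0],[0,-0.005,0,0]]'
python3 - <<'E'
from h import *
I1,D1=arm.read_camera("top"); print("now",mill(I1,D1))
I,D=arm.read_camera("wrist"); cv2.imwrite("pics/w1.png",I[...,::-1])
E
```

```text
time: 5.4
position: [0.4551, 0.0686, 0.0598]
eef_rot: [3.124, 0.277, 0.004]
contact_force: [6.2, -16.0, -1.8]
grip_width: 0.0005
finger_force: 8.5
now ((np.float64(0.7652052546552548), np.float64(0.08024858562010542)), np.int64(644), array([0.61809888, 0.03086035]))
```

View pics/w1.png

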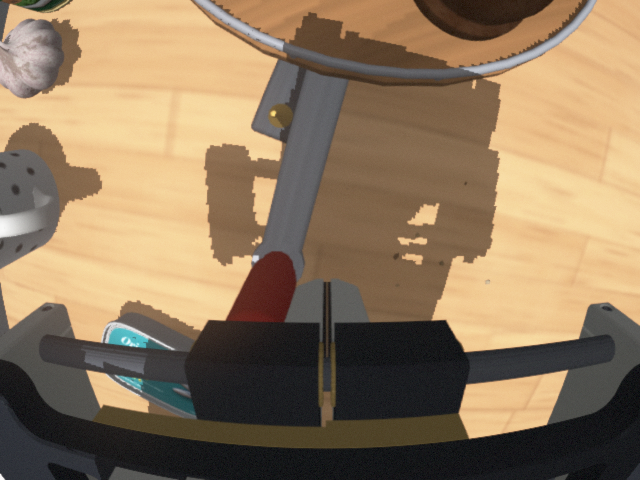

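The wrist view shows the red handle at (265,290) against the left finger, clear of the tray, and the force rise means the far stop is reached. I'll return to rest.

```bash
python3 -m jog '[[0,0.03,0,0],[0,0.07,0,0],[0,0.11,0,0],[0,0.14,0,0],[0,0.15,0,0],[0,0.15,0,0]]'
python3 - <<'E'
from h import *
I1,D1=arm.read_camera("top"); print("now",mill(I1,D1))
print(arm.state()["contact_force"])
E
```

```text
time: 6.25
position: [0.4785, -0.0755, 0.0591]
eef_rot: [-3.128, -0.274, 0.003]
contact_force: [0.0, -0.2, 0.2]
grip_width: 0.0005
finger_force: 0.0
now ((np.float64(0.7639028076333375), np.float64(0.08059288541707665)), np.int64(640), array([0.61774951, 0.030774  ]))
[-0.25276348 -0.63340088  0.05566068]
```

```bash
python3 -m jog '[[0,-0.025,0,0],[0,-0.05,0,0],[0,-0.075,0,0],[0,-0.1,0,0],[0,-0.125,0,0],[0,-0.14,0,0],[0,-0.146,0,0],[0,-0.146,0,0],[0,-0.146,0,0],[0,-0.12,0,0],[0,-0.08,0,0],[0,-0.04,0,0],[0,-0.005,0,0],[0,0,0,0],[0,0,0,0]]'
python3 - <<'E'
from h import *
I1,D1=arm.read_camera("top"); print("now",mill(I1,D1)); cv2.imwrite("pics/t2.png",I1[...,::-1])
E
```

```text
time: 8.18
position: [0.4786, -0.0752, 0.0593]
eef_rot: [-3.128, -0.275, 0.002]
contact_force: [-0.2, 0.6, -0.3]
grip_width: 0.001
finger_force: 0.0
now ((np.float64(0.35963653413958513), np.float64(0.08159946584173289)), np.int64(640), array([0.60611796, 0.06120328]))
```

One tooth left (0.36 measured, 0.393 nominal).

```bash
python3 -m jog '[[0,-0.025,0,0],[0,-0.05,0,0],[0,-0.075,0,0],[0,-0.1,0,0],[0,-0.125,0,0],[0,-0.14,0,0],[0,-0.146,0,0],[0,-0.146,0,0],[0,-0.146,0,0],[0,-0.12,0,0],[0,-0.08,0,0],[0,-0.04,0,0],[0,-0.005,0,0],[0,0.015,0,0],[0,0.03,0,0],[0,0.03,0,0]]'
python3 - <<'E'
from h import *
I1,D1=arm.read_camera("top"); print("now",mill(I1,D1))
S,_=arm.read_camera("side")
a=np.hstack([cv2.resize(S[150:330,230:450],None,fx=1.8,fy=1.8),cv2.resize(I1[110:310,250:450],None,fx=1.62,fy=1.62)])
cv2.imwrite("pics/s3.png",a[...,::-1])
E
```

```text
time: 10.22
position: [0.4847, -0.1057, 0.0595]
eef_rot: [-3.129, -0.275, 0.001]
contact_force: [-0.6, -0.4, -0.6]
grip_width: 0.0006
finger_force: 0.0
now ((np.float64(-0.020986533538131666), np.float64(0.08270588057004767)), np.int64(631), array([0.60682286, 0.09229506]))
```

View pics/s3.png

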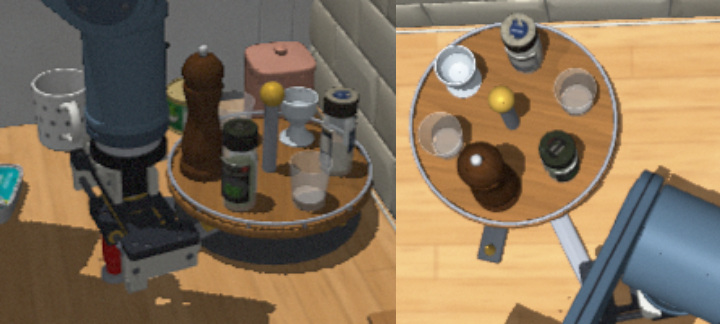

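The mill at (495,185) is in line with the brass pointer at (489,245). The lever bar is back at its rest, the finger is free of the handle, and the mug hasn't moved. I'll hand it in.

```bash
python3 -c "
from workcell import arm
print(arm.close_job())"
```

```text
the job is handed in; nothing more can be done
None
```

I handed the job in after three lever strokes: the mill measures about 2 mm from the pointer line, the lever is back at rest, the arm is clear of everything and the mug is unmoved; no verdict came back.

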